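# Swing a window profile against the stop and wedge it in the jig

## Task

The white window profile sits loosely on the jig's pivot pin: push its free end round, away from the robot, until it bears on the rubber pad of the end stop, and keep it pressed there lightly, with some 8 N, for about a second. Then slide the wooden wedge in behind the free end until it is tight and keeps the profile clamped against the pad by itself, and let go. The stop is delicate: never let more than about 25 N (2.5 kg) come onto it, keep the profile flat on its pin, and leave the tools, the tin and the tray where they are.

Things in the scene. Friction and masses are not known exactly. Their poses are not given: they have to be found in the camera images.
- jig: plywood board, 260 (x) x 470 (y) x 15 mm, fixed on the table. Origin: centre of its underside, z up. The pivot pin stands at x +30, y +160 in its frame, the end stop on the +x side, the wedge near the -y end on the robot's side of the profile's home place. A steel guide strip 20 high stands behind the wedge at x -16 to -10, y -235 to -125.
- pin (a point): foot of the steel pivot pin (10 mm diameter, 36 mm high), on the board's top; axes as the jig's. It passes through a 12 mm hole in the profile, 1 mm play all round.
- bar: white plastic window profile, straight bar 290 x 40 x 24 mm, 0.35 to 0.7 kg, lying flat on the board, loose on the pin. Origin: hole centre, underside. Its x axis runs along it to the free end (it reaches from x -25 to +265), +y is the side facing the stop. It starts swung 0.2 to 0.5 rad from home towards the robot; home, its x lies within 0.04 rad of the jig's -y.
- bar_end (a point): middle of the free end's upper edge, 265 mm from the hole along the bar, on its top face. Pushing the bar round by its free end takes 1 to 4 N before it meets the pad.
- fence: end stop: blue steel angle, 42 mm high, fixed on the board. Origin: on the board, under the upright's rear (+x) face; axes as the jig's. A screw carries a rubber pad, 30 wide (y), 4 to 24 mm above the board, its face 50 to 60 mm in front (-x) of the origin: the setting differs each time and is not measured; find it by touch. It does not give way. It meets the bar 195 to 225 mm from the hole.
- wedge (a joint): travel of the wooden wedge along the jig's +y, 0 (withdrawn; starts at 0 to 0.01) to 0.08 m. 24 mm high, 105 long, tapered 18 degrees on its +x face, thin nose to +y; at 0 the nose is 13 mm beyond the homed bar's end. It runs in behind the bar (robot side) and tightens on the bar's rear corner at 0.022 to 0.075, depending on the pad.
- wedge_peg (a point): top centre of the upright round peg on the wedge's thick tail, 16 mm diameter, 24 to 66 mm above the board; moves with the wedge; axes as the jig's. Sliding takes about 1.5 N and the wedge stays where it is left. Once it is tight, pushing the peg with 7 to 13 N clamps well; it does not spring back.
- can: steel tin, 56 mm diameter, 75 mm high, standing on the board near the pin's end. Leave alone. Origin: centre of its underside.
- hammer: hammer lying on the table to the robot's left. Leave alone.
- screwdriver: screwdriver lying on the table between the robot and the jig, to the left. Leave alone.
- tray: open black plastic tray of fittings, 110 x 150 x 50 mm, on the table to the robot's right. Leave alone.

How it is judged:
By the outcome, as a careful person would: the job done as asked, in the order asked, and still so for the second after the job is handed in, with the robot touching nothing.
It also fails if it takes over 67 s, if anything falls off the work surface, if the arm or the gripper's body presses on something with over 40 N, if the wrist force passes 120 N, or if a joint passes its speed limit or range.

## Robot

A 7-joint arm with a two-finger parallel gripper is mounted at the origin on the work surface. World frame = base frame: x ahead of the robot, y to its left, z up, the work surface at z = 0. Lengths are in m, angles in rad, forces in N, time in s.
With the tool pointing down it reaches from about 0.425 to 0.875 m from the base axis. Payload 4.7 kg.
Tool frame: the origin (TCP) lies on the centre line of the jaws, within the pads' length; the fingertips stand 22 mm ahead of it and the grasp point (between the pads) lies 3 mm ahead of it (ctrl.tcp_to_tips is the z of the fingertips in the tool frame, in m); z points along the fingers, y is the direction in which the jaws open and shut (so a half turn about z gives the same grasp; the last joint's range is limited). The gripper opens to 87 mm and grips with 3 to 60 N. Pads are 19 mm wide; open, the fingers measure 117 mm over their backs; the gripper's body (75 mm by 190 mm) begins 51 mm behind the grasp point.
Start: joints at [-1.136, 0.321, -0.07, 1.45, 0.023, 1.371, -0.057], TCP at [0.266, 0.593, 0.22] pointing down, gripper open.
Joint ranges: [-2.86, 2.86], [-0.3, 2.09], [-1.38, 1.24], [0.06, 2.45], [-1.56, 4.7], [0.09, 2.05], [-2.69, 2.69]. Speed limits (rad/s): [2.57, 2.57, 3.14, 3.14, 3.14, 3.14, 3.14].

## Interface

Orientations are given as a rotation vector (axis times angle).
In Python, from bench import ctrl, cams gives the robot as it stands.
- The arm moves only by the tool move_arm, never from a script. Its argument "deltas" is a list of rows, each an object with "linear": the shift along the tool's x, y, z as a fraction of full scale, a list of three; "turn": the turn, a rotation vector about the tool's x, y, z as a fraction of full scale, a list of three; "claw": the closure, from 0 (fully open) to 1 (shut). In form: [{"linear": [tx, ty, tz], "turn": [wx, wy, wz], "claw": claw}, ...]. A call has 1 to 20 rows; each row shifts and turns the commanded pose from where the row before left it, along the tool's axes as they then stand; what a row does not reach is not made up. Full scale, the value 1, is 0.03 m for a shift and 4 degrees for a turn. A row lasts 1/12 s, in which the tool goes at most 41.7 mm and 7.16 degrees, less where a joint would pass 70% of its speed; a pose out of reach is approached as far as the arm can. A call with a number of a shift or a turn outside -1 to 1 is refused whole. A call with a gripper value outside its range is refused whole. The fingers move at their own pace and stop on an object; "grip_force" is the grip in N (left out, the last holds). Time passes only in rows, so rows that do not move let the fingers close. It gives the time, the measured TCP pose, the force and the opening at its end, in the units of the state.
- ctrl.get_state(): the state, without advancing time (a new reading comes with each control period).
- cams.get_image(name): name is "scene" or "top"; returns a dict with "image" (420x560x3 uint8, red, green, blue), "K" (3x3 intrinsics, pixels), "world_from_camera" (4x4, takes a point from camera to world coordinates). Camera axes: x right, y down, z forward; pixel columns grow to the right and rows downward; lengths in m; the calibration is good to about 2 mm. A picture is of the moment at which its call begins. There is no depth.
- ctrl.close_job(): hands the job in, once; it reports no verdict.
The state is a dict: "time": time; "joint_positions": joint angles; "qd": joint speeds; "joint_torque": joint torques, N m; "position": TCP position; "tool_rot": TCP orientation; "ft_force": force on the tool from outside, world axes, zero at the start; "torque": the same for the moment, N m; "grip_width": opening from 0.0 (shut) to 1.0 (fully open).
Only numpy, scipy, OpenCV 4.12 (cv2) and the standard library are available. Lean on these libraries where they do the work, as an engineer would, in place of code of your own. Each camera call takes 0.05 s, during which the arm holds its last target. There are 200 camera calls.

## Working session

There is one attempt and no reset: what is moved stays moved. The work goes in short steps, Python scripts to look and compute and a tool call to move; the robot and the scene stay as the last step left them, time stands still between calls to the robot, and variables do not carry over. Pictures are saved under pics/ and viewed, about 8 in all and at most 12, crops included, and the job is handed in when it is done.

Besides the shell and the picture viewer there is one more tool, called after "Emit:" as name(argument=value, ...), one argument or row to a line, values as JSON. move_arm: Moves the arm, as the interface text tells. Shift numbers are shares of 0.03 m and turn numbers shares of 4 degrees, none past 1 either way. Its arguments: {"type":"object","properties":{"deltas":{"type":"array"},"grip_force":{"type":"number"}},"required":["deltas"]}

```bash
mkdir -p pics; ls
python3 - <<'E'
from bench import ctrl,cams
import cv2,numpy as np
s=ctrl.get_state();print({k:np.round(v,3).tolist() for k,v in s.items()})
for n in("scene","top"):
    d=cams.get_image(n);cv2.imwrite(f"pics/{n}0.png",d["image"][:,:,::-1]);print(n,np.round(d["K"],1).tolist(),np.round(d["world_from_camera"],3).tolist())
E
```

```text
pics
{'time': 0.0, 'joint_positions': [-1.136, 0.322, -0.07, 1.452, 0.023, 1.371, -0.057], 'qd': [-0.001, -0.0, -0.0, 0.002, 0.0, 0.001, -0.002], 'joint_torque': [0.0, -49.128, -0.404, -31.254, -0.064, 0.044, 0.0], 'position': [0.265, 0.593, 0.219], 'tool_rot': [-0.656, -3.072, 0.003], 'ft_force': [0.874, -0.164, -0.332], 'torque': [0.017, -0.034, -0.01], 'grip_width': 1.001}
scene [[507.2, 0.0, 281.3], [0.0, 507.2, 208.2], [0.0, 0.0, 1.0]] [[-0.383, 0.721, -0.577, 1.367], [0.924, 0.29, -0.25, 0.375], [-0.013, -0.629, -0.777, 1.275], [0.0, 0.0, 0.0, 1.0]]
top [[475.3, 0.0, 287.3], [0.0, 475.3, 211.5], [0.0, 0.0, 1.0]] [[-0.01, -0.992, 0.125, 0.328], [-1.0, 0.008, -0.014, 0.009], [0.013, -0.125, -0.992, 1.414], [0.0, 0.0, 0.0, 1.0]]
```

View pics/top0.png

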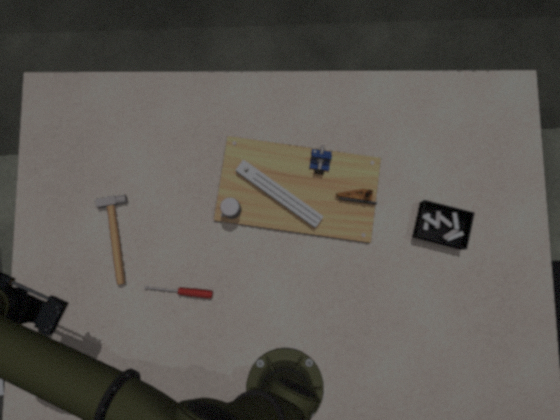

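View pics/scene0.png

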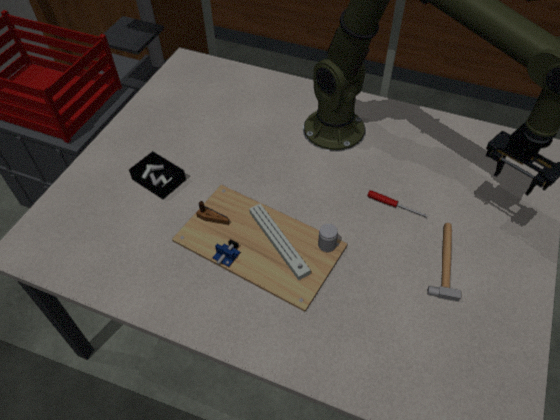

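The top view shows the board (corners about 226,137 / 381,157 / 371,242 / 214,220), the bar from the pin (245,168) to its free end (317,222), the stop at (320,160), and the wedge at (357,196) with its peg near (370,196). Next I'll measure these.

```bash
cat > h.py <<'E'
from bench import ctrl,cams
import cv2,numpy as np
def ray(d,px,z):
    K,T=d["K"],np.array(d["world_from_camera"])
    px=np.atleast_2d(np.asarray(px,float)); r=np.c_[px,np.ones(len(px))]@np.linalg.inv(K).T@T[:3,:3].T
    o=T[:3,3]; return o+r*((z-o[2])/r[:,2])[:,None]
def proj(d,P):
    T=np.linalg.inv(d["world_from_camera"]);p=np.atleast_2d(P)@T[:3,:3].T+T[:3,3];q=p@d["K"].T
    return q[:,:2]/q[:,2:]
E
python3 - <<'E'
from h import *
for n,(x0,y0,x1,y1) in dict(top=(205,125,395,255),scene=(165,180,355,310)).items():
    d=cams.get_image(n);im=d["image"]
    hsv=cv2.cvtColor(im,cv2.COLOR_RGB2HSV);
    sub=np.zeros(im.shape[:2],np.uint8);sub[y0:y1,x0:x1]=255
    # wood
    m=cv2.inRange(hsv,(8,60,70),(35,255,255))&sub
    m=cv2.morphologyEx(m,cv2.MORPH_CLOSE,np.ones((5,5)))
    c=max(cv2.findContours(m,cv2.RETR_EXTERNAL,cv2.CHAIN_APPROX_NONE)[0],key=cv2.contourArea)
    W=ray(d,c[:,0,:],0.015)[:,:2].astype(np.float32)
    r=cv2.minAreaRect(W);print(n,"board",r)
    h=np.zeros_like(sub);cv2.fillPoly(h,[cv2.convexHull(c)],255);h=cv2.erode(h,np.ones((5,5)))
    w=cv2.inRange(hsv,(0,0,110),(180,50,255))&h
    c=max(cv2.findContours(w,cv2.RETR_EXTERNAL,cv2.CHAIN_APPROX_NONE)[0],key=cv2.contourArea)
    W=ray(d,c[:,0,:],0.039)[:,:2].astype(np.float32);r=cv2.minAreaRect(W);print(" bar",r,cv2.boxPoints(r).round(4).tolist())
    cv2.imwrite(f"pics/{n}c.png",cv2.resize(im[y0:y1,x0:x1,::-1],None,fx=4.2,fy=4.2,interpolation=cv2.INTER_CUBIC))
E
```

```text
top board ((0.5726454854011536, -0.042773276567459106), (0.4672337472438812, 0.2608582377433777), 81.21961212158203)
 bar ((0.5579382181167603, 0.012435898184776306), (0.2916323244571686, 0.03903293237090111), 53.60482406616211) [[0.45570001006126404, -0.0934000015258789], [0.4871000051498413, -0.11649999767541885], [0.6601999998092651, 0.11819999665021896], [0.6287000179290771, 0.14139999449253082]]
scene board ((0.5780962705612183, -0.044211000204086304), (0.47130662202835083, 0.2633932828903198), 81.3168716430664)
 bar ((0.5566507577896118, 0.011329308152198792), (0.2909833788871765, 0.04122655838727951), 54.0748291015625) [[0.4546000063419342, -0.09440000355243683], [0.4880000054836273, -0.11860000342130661], [0.6586999893188477, 0.11710000038146973], [0.6252999901771545, 0.1412000060081482]]
```

View pics/topc.png

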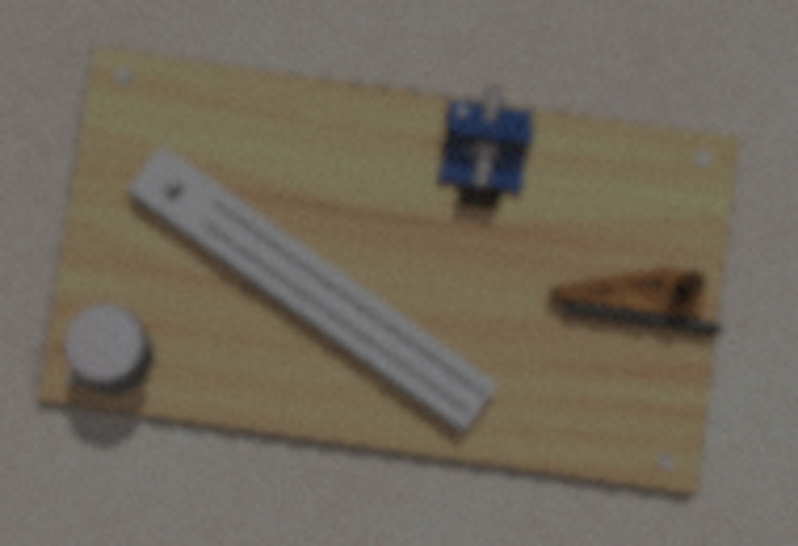

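View pics/scenec.png

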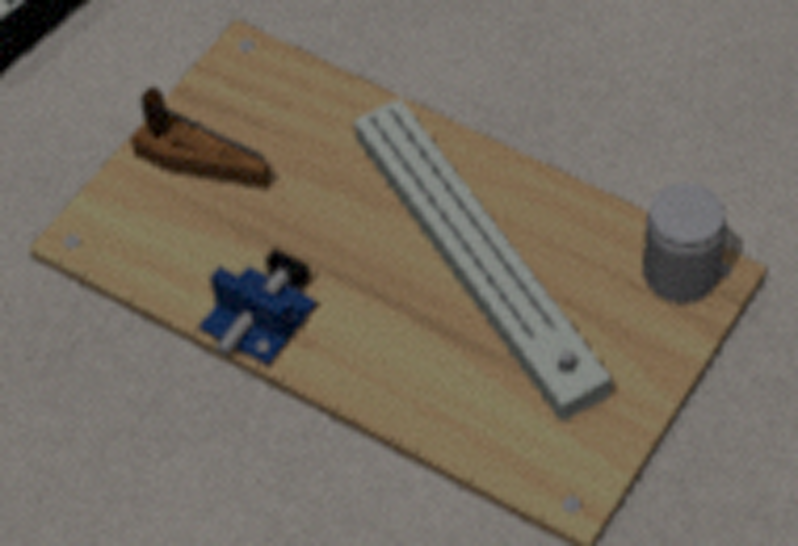

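Both views agree on the board (centre about 0.575,-0.043, y axis at 81.25°) and the bar (about 0.48 rad from home). The peg top is near (369.3,194) in the top view and (201.4,202.5) in the scene view. Now I'll triangulate the peg and work out the approach.

```bash
cat >> h.py <<'E'
C=np.array([0.575,-0.0437]);yaw=np.radians(-8.75)
R=np.array([[np.cos(yaw),-np.sin(yaw)],[np.sin(yaw),np.cos(yaw)]])
def j2w(p): return C+R@np.array(p)
def w2j(p): return R.T@(np.array(p)[:2]-C)
E
python3 - <<'E'
from h import *
for n,p in dict(top=(205+690/4.2,125+284/4.2),scene=(165+153/4.2,180+94/4.2)).items():
    d=cams.get_image(n);im=d["image"]
    for z in(0.081,):print(n,p,ray(d,[p],z)[0].round(4),w2j(ray(d,[p],z)[0]).round(4))
    hsv=cv2.cvtColor(im,cv2.COLOR_RGB2HSV)
    x,y=map(int,p);print(im[y-6:y+8,x-6:x+7].sum(2))
a=0.479;u=np.array([-np.sin(a),-np.cos(a)]);nn=np.array([np.cos(a),-np.sin(a)])
for off in(60,29.5): print("push start",j2w(np.array([.03,.16])+.21*u-off/1000*nn))
print("home",j2w(np.array([.03-.0295,.16-.21])))
E
```

```text
top (369.2857142857143, 192.61904761904762) [ 0.5477 -0.2443  0.081 ] [ 0.0035 -0.2024]
[[299 281 293 286 294 292 285 299 295 296 294 294 293]
 [283 283 291 291 295 297 288 302 295 293 291 290 290]
 [259 258 261 266 274 271 265 279 284 299 295 291 301]
 [216 219 224 229 219 224 223 228 252 264 291 297 301]
 [200 200 199 197 163 162 155 158 198 231 273 304 300]
 [176 181 188 151 131 121 106 115 155 205 268 298 302]
 [175 176 146 124  94 118  80 109 132 201 262 285 307]
 [169 162 124  90  89  94 102 121 152 212 263 294 299]
 [172 155 114  80  57  82 108 130 174 236 271 282 296]
 [172 148  97  83  69  92  99 141 187 228 277 290 310]
 [159 141 113  79  96  83 117 158 209 243 273 288 293]
 [155 140 123  89  86 120 144 168 213 249 277 287 288]
 [149 123 123 114 116 124 147 189 213 259 280 288 293]
 [135 128 115 124 114 139 168 181 212 249 270 287 294]]
scene (201.42857142857142, 202.38095238095238) [ 0.5511 -0.2448  0.081 ] [ 0.0069 -0.2024]
[[362 370 367 367 364 363 361 368 367 359 377 373 364]
 [370 367 372 371 380 367 369 365 362 380 369 360 356]
 [353 365 361 366 361 367 379 369 378 371 364 370 352]
 [363 363 365 368 369 370 376 369 370 372 376 356 344]
 [366 374 364 378 351 320 310 335 365 376 366 333 307]
 [364 367 374 354 303 191 125 213 323 358 343 292 286]
 [349 367 363 325 163  97  96 101 205 345 319 298 276]
 [355 372 358 281 106  58  84  78 166 296 318 305 307]
 [356 372 359 285 102  79  62  78 119 245 324 314 315]
 [354 366 346 295 107  57  54  24  73 185 287 303 320]
 [350 363 370 335 109  10  46  64  31  89 177 244 275]
 [360 356 371 346 179  36  65  64  42  52  95  92 147]
 [356 354 376 335 223  74  54  48  51  54 100 101  98]
 [362 363 355 314 220  75  21  43  53  32  90 105 129]]
push start [ 0.45655823 -0.0241672 ]
push start [ 0.48117219 -0.04217839]
home [ 0.56788801 -0.09319414]
```

Emit:
move_arm(
  deltas=[
    {"linear": [-0.92, -0.79, 0], "turn": [0, 0, 0], "claw": 1},
    {"linear": [-0.92, -0.79, 0], "turn": [0, 0, 0], "claw": 1},
    {"linear": [-0.92, -0.79, 0], "turn": [0, 0, 0], "claw": 1},
    {"linear": [-0.92, -0.79, 0], "turn": [0, 0, 0], "claw": 1},
    {"linear": [-0.92, -0.79, 0], "turn": [0, 0, 0], "claw": 1},
    {"linear": [-0.92, -0.79, 0], "turn": [0, 0, 0], "claw": 1},
    {"linear": [-0.92, -0.79, 0], "turn": [0, 0, 0], "claw": 1},
    {"linear": [-0.92, -0.79, 0], "turn": [0, 0, 0], "claw": 1},
    {"linear": [-0.92, -0.79, 0], "turn": [0, 0, 0], "claw": 1},
    {"linear": [-0.92, -0.79, 0], "turn": [0, 0, 0], "claw": 1},
    {"linear": [-0.92, -0.79, 0], "turn": [0, 0, 0], "claw": 1},
    {"linear": [-0.92, -0.79, 0], "turn": [0, 0, 0], "claw": 1},
    {"linear": [-0.92, -0.79, 0], "turn": [0, 0, 0], "claw": 1},
    {"linear": [-0.92, -0.79, 0], "turn": [0, 0, 0], "claw": 1},
    {"linear": [-0.92, -0.79, 0], "turn": [0, 0, 0], "claw": 1},
    {"linear": [-0.11, -0.9, 0], "turn": [0, 0, 0], "claw": 1},
    {"linear": [-0.11, -0.9, 0], "turn": [0, 0, 0], "claw": 1},
    {"linear": [-0.11, -0.9, 0], "turn": [0, 0, 0], "claw": 1},
    {"linear": [-0.11, -0.9, 0], "turn": [0, 0, 0], "claw": 1},
    {"linear": [-0.11, -0.9, 0], "turn": [0, 0, 0], "claw": 1},
  ],
  grip_force=60,
)

```text
time: 1.97
position: [0.4576, -0.0316, 0.2205]
tool_rot: [0.656, 3.072, 0.001]
ft_force: [0.1, -1.2, -0.2]
grip_width: 0.004
```

Emit:
move_arm(
  deltas=[
    {"linear": [0, 0, 1], "turn": [0, 0, 1], "claw": 1},
    {"linear": [0, 0, 1], "turn": [0, 0, 1], "claw": 1},
    {"linear": [0, 0, 1], "turn": [0, 0, 1], "claw": 1},
    {"linear": [0, 0, 1], "turn": [0, 0, 0], "claw": 1},
    {"linear": [0, 0, 1], "turn": [0, 0, 0], "claw": 1},
    {"linear": [0, 0, 0.4], "turn": [0, 0, 0], "claw": 1},
    {"linear": [0, 0, 0.38], "turn": [0, 0, 0], "claw": 1},
    {"linear": [0, 0, 0], "turn": [0, 0, 0], "claw": 1},
    {"linear": [0, 0, 0], "turn": [0, 0, 0], "claw": 1},
  ],
)

```text
time: 2.72
position: [0.4578, -0.0303, 0.0469]
tool_rot: [-0.974, -2.986, 0.001]
ft_force: [-0.1, -0.8, -0.3]
grip_width: 0.007
```

```bash
cat >> h.py <<'E'
def rep():
    from scipy.spatial.transform import Rotation as Ro
    s=ctrl.get_state();M=Ro.from_rotvec(s["tool_rot"]).as_matrix();f=s["ft_force"]
    hx=np.degrees(np.arctan2(*(-M[1::-1,0])));p=w2j(s["position"])
    print("t",round(s["time"],2),"jig",p.round(4),"z",round(s["position"][2],4),"head(-x) rel jig",round(hx+8.75,2),"F jig",(R.T@f[:2]).round(2),"fz",round(f[2],2),"F along -x tool",round(float(-M[:,0]@f),2))
    q=p-np.array([.03,.16]);print("r,ang",np.hypot(*q).round(4),np.arctan2(-q[0],-q[1]).round(3))
E
python3 -c "from h import *;rep()"
```

```text
t 2.72 jig [-0.1179 -0.0046] z 0.0469 head(-x) rel jig -27.37 F jig [ 0.02 -0.83] fz -0.31 F along -x tool 0.4
r,ang 0.2213 0.732
```

Emit:
move_arm(
  deltas=[
    {"linear": [-0.2, 0, 0], "turn": [0, 0, 0], "claw": 1},
    {"linear": [-0.2, 0, 0], "turn": [0, 0, 0], "claw": 1},
    {"linear": [-0.15, 0, 0], "turn": [0, 0, 0], "claw": 1},
    {"linear": [-0.1, 0, 0], "turn": [0, 0, 0], "claw": 1},
    {"linear": [-0.1, 0, 0], "turn": [0, 0, 0], "claw": 1},
    {"linear": [-0.08, -0.01, 0], "turn": [0, 0, -0.16], "claw": 1},
    {"linear": [-0.08, -0.01, 0], "turn": [0, 0, -0.16], "claw": 1},
    {"linear": [-0.08, -0.01, 0], "turn": [0, 0, -0.16], "claw": 1},
    {"linear": [-0.08, -0.01, 0], "turn": [0, 0, -0.16], "claw": 1},
    {"linear": [-0.08, -0.01, 0], "turn": [0, 0, -0.16], "claw": 1},
    {"linear": [-0.08, -0.01, 0], "turn": [0, 0, -0.16], "claw": 1},
    {"linear": [-0.08, -0.01, 0], "turn": [0, 0, -0.16], "claw": 1},
    {"linear": [-0.08, -0.01, 0], "turn": [0, 0, -0.16], "claw": 1},
    {"linear": [-0.08, -0.01, 0], "turn": [0, 0, -0.16], "claw": 1},
    {"linear": [-0.08, -0.01, 0], "turn": [0, 0, -0.16], "claw": 1},
  ],
)

```text
time: 3.97
position: [0.4949, -0.0593, 0.047]
tool_rot: [0.804, 3.037, 0.0]
ft_force: [-0.7, -0.0, -0.3]
grip_width: 0.008
```

```bash
python3 -c "from h import *;rep()"
```

```text
t 3.97 jig [-0.0768 -0.0276] z 0.047 head(-x) rel jig -20.89 F jig [-0.71 -0.12] fz -0.3 F along -x tool -0.62
r,ang 0.2158 0.517
```

Emit:
move_arm(
  deltas=[
    {"linear": [-0.125, -0.017, 0], "turn": [0, 0, -0.25], "claw": 1},
    {"linear": [-0.125, -0.017, 0], "turn": [0, 0, -0.25], "claw": 1},
    {"linear": [-0.125, -0.017, 0], "turn": [0, 0, -0.25], "claw": 1},
    {"linear": [-0.125, -0.017, 0], "turn": [0, 0, -0.25], "claw": 1},
    {"linear": [-0.125, -0.017, 0], "turn": [0, 0, -0.25], "claw": 1},
    {"linear": [-0.125, -0.017, 0], "turn": [0, 0, -0.25], "claw": 1},
    {"linear": [-0.125, -0.017, 0], "turn": [0, 0, -0.25], "claw": 1},
    {"linear": [-0.125, -0.017, 0], "turn": [0, 0, -0.25], "claw": 1},
    {"linear": [-0.125, -0.017, 0], "turn": [0, 0, -0.25], "claw": 1},
    {"linear": [-0.125, -0.017, 0], "turn": [0, 0, -0.25], "claw": 1},
    {"linear": [-0.125, -0.017, 0], "turn": [0, 0, -0.25], "claw": 1},
    {"linear": [-0.125, -0.017, 0], "turn": [0, 0, -0.25], "claw": 1},
  ],
)

```text
time: 4.97
position: [0.5336, -0.0833, 0.0471]
tool_rot: [0.481, 3.105, 0.0]
ft_force: [0.1, -0.1, 0.7]
grip_width: 0.003
```

```bash
python3 -c "
from h import *
rep();d=cams.get_image('scene');cv2.imwrite('pics/s1.png',cv2.resize(d['image'][170:320,150:350,::-1],None,fx=4,fy=4,interpolation=cv2.INTER_CUBIC))"
```

```text
t 4.97 jig [-0.0349 -0.0454] z 0.0471 head(-x) rel jig -8.86 F jig [ 0.08 -0.08] fz 0.74 F along -x tool 0.09
r,ang 0.2155 0.306
```

View pics/s1.png

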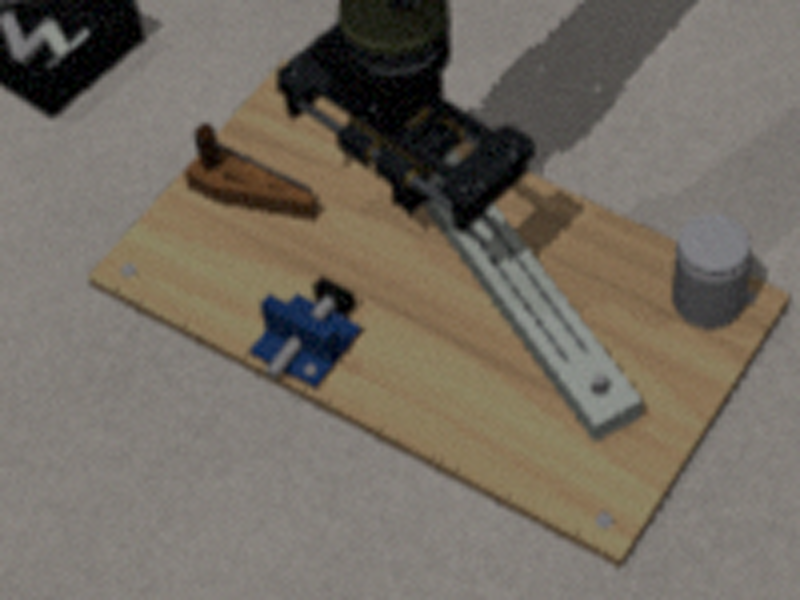

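The bar's visible edge barely seems to have turned, so I'll measure its angle numerically.

```bash
cat >> h.py <<'E'
def bar(n):
    d=cams.get_image(n);im=d["image"];hsv=cv2.cvtColor(im,cv2.COLOR_RGB2HSV)
    poly=proj(d,[[*j2w(p),.03] for p in((-.11,.12),(-.11,-.13),(.08,-.13),(.05,.0),(.08,.22),(-.02,.22))]).astype(np.int32)
    h=np.zeros(im.shape[:2],np.uint8);cv2.fillPoly(h,[poly],255)
    w=cv2.inRange(hsv,(0,0,110),(180,50,255))&h
    c=max(cv2.findContours(w,cv2.RETR_EXTERNAL,cv2.CHAIN_APPROX_NONE)[0],key=cv2.contourArea)
    W=np.array([w2j(p) for p in ray(d,c[:,0,:],0.039)[:,:2]]).astype(np.float32);r=cv2.minAreaRect(W)
    b=cv2.boxPoints(r);e=max(b[1]-b[0],b[2]-b[1],key=lambda v:np.hypot(*v));e=e*np.sign(-e[1])
    print(n,"size",np.round(r[1],4),"a deg",np.degrees(np.arctan2(-e[0],-e[1])).round(2),"box jig",b.round(3).tolist())
    return d
E
python3 - <<'E'
from h import *
print(ctrl.tcp_to_tips)
for n in("scene","top"):
    d=bar(n);p=ctrl.get_state()["position"];print(proj(d,[[p[0],p[1],.025]]))
cv2.imwrite('pics/t1.png',cv2.resize(d['image'][120:260,200:400,::-1],None,fx=4,fy=4,interpolation=cv2.INTER_CUBIC))
E
```

```text
0.022
scene size [0.1927 0.0411] a deg 27.72 box jig [[-0.06599999964237213, 0.01899999938905239], [-0.029999999329447746, 0.0], [0.05999999865889549, 0.17100000381469727], [0.023000000044703484, 0.1899999976158142]]
[[252.67677272 224.94784036]]
top size [0.1487 0.0415] a deg 26.7 box jig [[-0.04500000178813934, 0.05999999865889549], [-0.007000000216066837, 0.04100000113248825], [0.05900000035762787, 0.17399999499320984], [0.02199999988079071, 0.19300000369548798]]
[[311.61737708 200.9232023 ]]
```

View pics/t1.png

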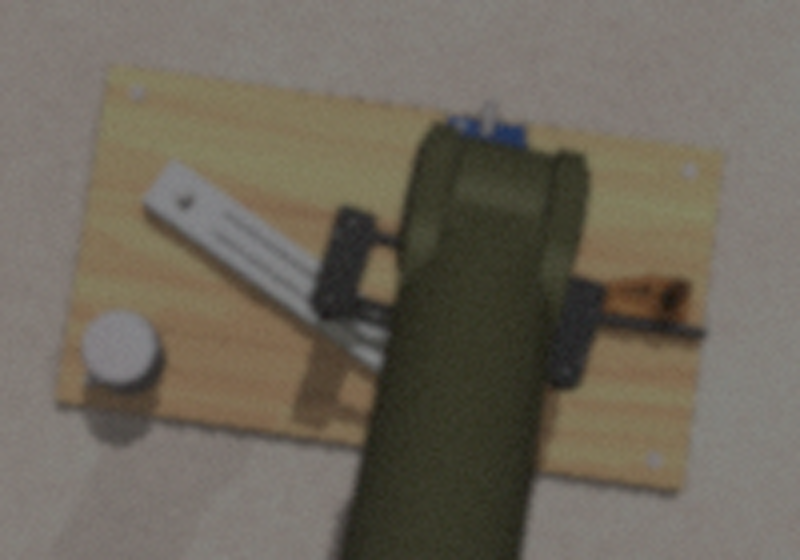

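The bar hasn't moved (a ≈ 27°), although the tool has swept past where it lies. I'll zoom in on the fingertips.

Run:
```python
from h import *
d=cams.get_image('scene');p=ctrl.get_state()["position"]
im=np.clip(d['image'].astype(float)*1.9,0,255).astype(np.uint8)
im=cv2.resize(im[180:255,210:310,::-1],None,fx=8,fy=8,interpolation=cv2.INTER_CUBIC)
for z,c in((.025,(0,0,255)),(.047,(0,255,255)),(.095,(0,255,0))):
    q=(proj(d,[[p[0],p[1],z]])[0]-[210,180])*8; cv2.circle(im,(int(q[0]),int(q[1])),5,c,1)
a=np.radians(27.3)
u=np.array([-np.sin(a),-np.cos(a)]);n=np.array([np.cos(a),-np.sin(a)])
q=[proj(d,[[*j2w(np.array([.03,.16])+r*u+s*n),.039]])[0] for r,s in((-.025,-.02),(-.025,.02),(.265,.02),(.265,-.02))]
cv2.polylines(im,[((np.array(q)-[210,180])*8).astype(np.int32)],True,(255,0,255),1)
cv2.imwrite('pics/s2.png',im)
```

```text
(no output)
```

View pics/s2.png

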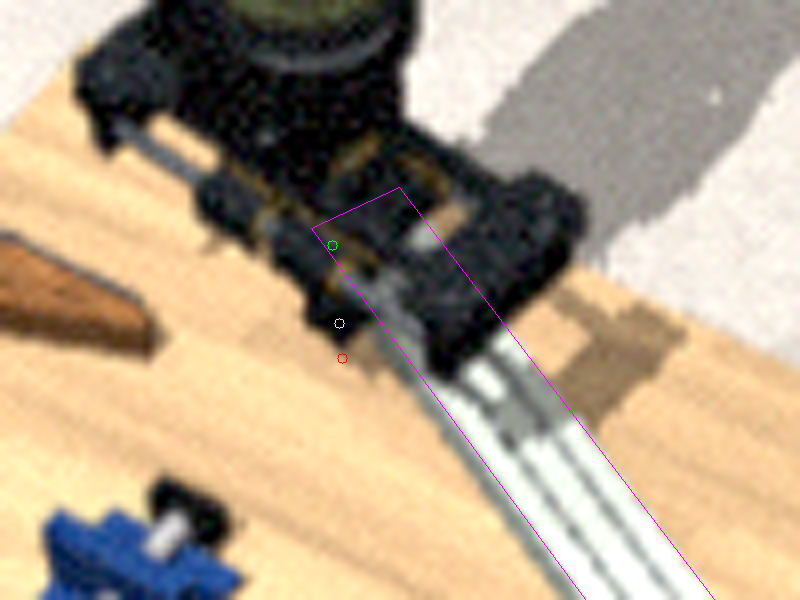

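The zoom shows the fingertip at about (335,345), in front of the bar and higher than its reported z implies. It went over the bar without touching it, so I'll lift, go back behind the bar and find the board height by touch.

Emit:
move_arm(
  deltas=[
    {"linear": [0, 0, -0.7], "turn": [0, 0, 0], "claw": 1},
    {"linear": [0, 0, -0.7], "turn": [0, 0, 0], "claw": 1},
    {"linear": [0.9, 0.2, 0], "turn": [0, 0, 0], "claw": 1},
    {"linear": [0.9, 0.2, 0], "turn": [0, 0, 0], "claw": 1},
    {"linear": [0.9, 0.2, 0], "turn": [0, 0, 0], "claw": 1},
    {"linear": [0, 0, 0], "turn": [0, 0, 1], "claw": 1},
    {"linear": [0, 0, 0], "turn": [0, 0, 1], "claw": 1},
    {"linear": [0, 0, 0], "turn": [0, 0, 1], "claw": 1},
    {"linear": [0, 0, 0], "turn": [0, 0, 1], "claw": 1},
    {"linear": [0, 0, 0.7], "turn": [0, 0, 0.6], "claw": 1},
    {"linear": [0, 0, 0.6], "turn": [0, 0, 0], "claw": 1},
    {"linear": [0, 0, 0.1], "turn": [0, 0, 0], "claw": 1},
    {"linear": [0, 0, 0], "turn": [0, 0, 0], "claw": 1},
  ],
)

```text
time: 6.25
position: [0.4601, -0.0414, 0.0461]
tool_rot: [-0.973, -2.984, 0.002]
ft_force: [-0.3, -0.6, 0.4]
grip_width: 0.004
```

Run:
```python
from h import *
rep();d=cams.get_image('scene');s=ctrl.get_state();p=s["position"]
im=np.clip(d['image'].astype(float)*1.9,0,255).astype(np.uint8)
im=cv2.resize(im[170:245,210:310,::-1],None,fx=8,fy=8,interpolation=cv2.INTER_CUBIC)
for z,c in((.025,(0,0,255)),(.047,(0,255,255)),(.095,(0,255,0))):
    q=(proj(d,[[p[0],p[1],z]])[0]-[210,170])*8; cv2.circle(im,(int(q[0]),int(q[1])),5,c,1)
cv2.imwrite('pics/s3.png',im)
bar('top')
```

```text
t 6.25 jig [-0.1139 -0.0152] z 0.0461 head(-x) rel jig -27.36 F jig [-0.21 -0.65] fz 0.37 F along -x tool 0.11
r,ang 0.2267 0.688
top size [0.1495 0.0405] a deg 27.47 box jig [[-0.04600000008940697, 0.05900000035762787], [-0.009999999776482582, 0.04100000113248825], [0.05900000035762787, 0.17299999296665192], [0.023000000044703484, 0.19200000166893005]]
```

View pics/s3.png

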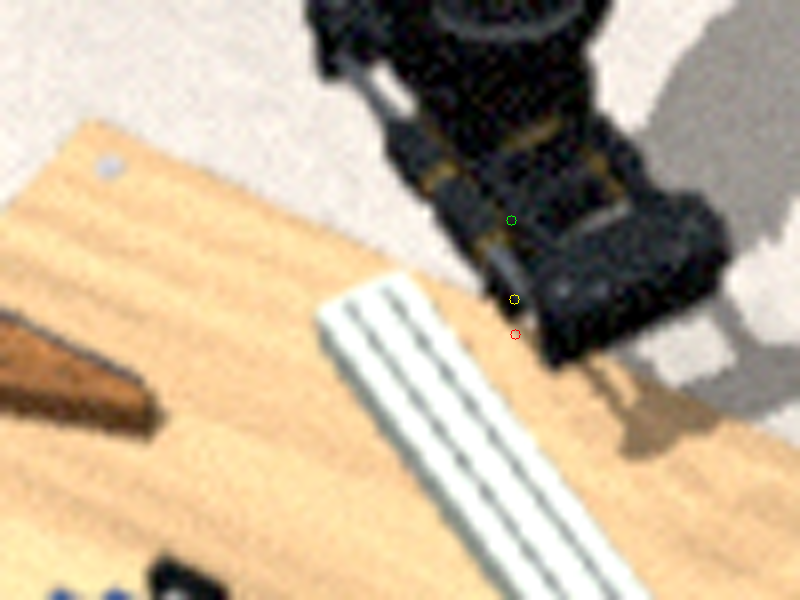

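The tip ends near (515,320), above its predicted pixel (516,335), so the true tip height is greater than reported. I'll probe down gently.

Emit:
move_arm(
  deltas=[
    {"linear": [0, 0, 0.1], "turn": [0, 0, 0], "claw": 1},
    {"linear": [0, 0, 0.1], "turn": [0, 0, 0], "claw": 1},
    {"linear": [0, 0, 0.07], "turn": [0, 0, 0], "claw": 1},
    {"linear": [0, 0, 0], "turn": [0, 0, 0], "claw": 1},
  ],
)

```text
time: 6.68
position: [0.4614, -0.0413, 0.0388]
tool_rot: [-0.974, -2.987, -0.0]
ft_force: [0.3, 0.3, -0.0]
grip_width: 0.012
```

Emit:
move_arm(
  deltas=[
    {"linear": [0, 0, 0.07], "turn": [0, 0, 0], "claw": 1},
    {"linear": [0, 0, 0], "turn": [0, 0, 0], "claw": 1},
  ],
)

```text
time: 6.85
position: [0.4614, -0.0413, 0.0367]
tool_rot: [-0.973, -2.987, 0.0]
ft_force: [-0.3, 0.3, -0.3]
grip_width: 0.002
```

Emit:
move_arm(
  deltas=[
    {"linear": [0, 0, 0.07], "turn": [0, 0, 0], "claw": 1},
    {"linear": [0, 0, 0], "turn": [0, 0, 0], "claw": 1},
  ],
)

```text
time: 7.02
position: [0.4614, -0.0414, 0.0345]
tool_rot: [-0.974, -2.987, 0.0]
ft_force: [-0.9, 0.0, 0.0]
grip_width: 0.005
```

Emit:
move_arm(
  deltas=[
    {"linear": [0, 0, 0.07], "turn": [0, 0, 0], "claw": 1},
    {"linear": [0, 0, 0], "turn": [0, 0, 0], "claw": 1},
  ],
)

```text
time: 7.18
position: [0.4613, -0.0414, 0.0324]
tool_rot: [-0.974, -2.987, 0.0]
ft_force: [-0.7, 0.2, 0.0]
grip_width: 0.007
```

No contact at a reported tip height of 10 mm, so the reported z (or the tip length) is off. I'll keep probing.

Emit:
move_arm(
  deltas=[
    {"linear": [0, 0, 0.1], "turn": [0, 0, 0], "claw": 1},
    {"linear": [0, 0, 0], "turn": [0, 0, 0], "claw": 1},
  ],
)

```text
time: 7.35
position: [0.4612, -0.0413, 0.0292]
tool_rot: [-0.973, -2.986, 0.0]
ft_force: [-0.9, 0.3, 0.9]
grip_width: 0.004
```

Emit:
move_arm(
  deltas=[
    {"linear": [0, 0, 0.07], "turn": [0, 0, 0], "claw": 1},
    {"linear": [0, 0, 0], "turn": [0, 0, 0], "claw": 1},
  ],
)

```text
time: 7.52
position: [0.4613, -0.0413, 0.0272]
tool_rot: [-0.973, -2.986, 0.0]
ft_force: [-0.7, -0.1, -0.1]
grip_width: 0.003
```

Emit:
move_arm(
  deltas=[
    {"linear": [0, 0, 0.07], "turn": [0, 0, 0], "claw": 1},
    {"linear": [0, 0, 0], "turn": [0, 0, 0], "claw": 1},
  ],
)

```text
time: 7.68
position: [0.4613, -0.0414, 0.0252]
tool_rot: [-0.973, -2.987, 0.0]
ft_force: [0.6, 0.1, -0.0]
grip_width: 0.005
```

Emit:
move_arm(
  deltas=[
    {"linear": [0, 0, 0.05], "turn": [0, 0, 0], "claw": 1},
    {"linear": [0, 0, 0], "turn": [0, 0, 0], "claw": 1},
  ],
)

```text
time: 7.85
position: [0.4614, -0.0414, 0.0237]
tool_rot: [-0.974, -2.987, 0.0]
ft_force: [-0.1, 0.4, 0.4]
grip_width: 0.006
```

Emit:
move_arm(
  deltas=[
    {"linear": [0, 0, 0.05], "turn": [0, 0, 0], "claw": 1},
    {"linear": [0, 0, 0], "turn": [0, 0, 0], "claw": 1},
  ],
)

```text
time: 8.02
position: [0.4614, -0.0414, 0.0223]
tool_rot: [-0.974, -2.987, 0.0]
ft_force: [-0.8, -0.4, 0.1]
grip_width: 0.003
```

Emit:
move_arm(
  deltas=[
    {"linear": [0, 0, 0.05], "turn": [0, 0, 0], "claw": 1},
    {"linear": [0, 0, 0], "turn": [0, 0, 0], "claw": 1},
  ],
)

```text
time: 8.18
position: [0.4614, -0.0414, 0.0207]
tool_rot: [-0.974, -2.987, 0.0]
ft_force: [-0.7, -0.1, -0.1]
grip_width: 0.005
```

Emit:
move_arm(
  deltas=[
    {"linear": [0, 0, 0.05], "turn": [0, 0, 0], "claw": 1},
    {"linear": [0, 0, 0], "turn": [0, 0, 0], "claw": 1},
  ],
)

```text
time: 8.35
position: [0.4614, -0.0413, 0.0192]
tool_rot: [-0.973, -2.987, 0.0]
ft_force: [-1.1, -0.1, -0.5]
grip_width: 0.002
```

Run:
```python
from h import *
rep();d=cams.get_image('scene');s=ctrl.get_state();p=s["position"]
im=np.clip(d['image'].astype(float)*1.9,0,255).astype(np.uint8)
im=cv2.resize(im[170:245,210:310,::-1],None,fx=8,fy=8,interpolation=cv2.INTER_CUBIC)
for z,c in((p[2]-.022,(0,0,255)),(p[2],(0,255,255)),(.015,(0,255,0))):
    q=(proj(d,[[p[0],p[1],z]])[0]-[210,170])*8; cv2.circle(im,(int(q[0]),int(q[1])),5,c,1)
cv2.imwrite('pics/s4.png',im)
```

```text
t 8.35 jig [-0.1127 -0.0149] z 0.0192 head(-x) rel jig -27.36 F jig [-1.09 -0.26] fz -0.49 F along -x tool -0.85
r,ang 0.2257 0.684
```

View pics/s4.png

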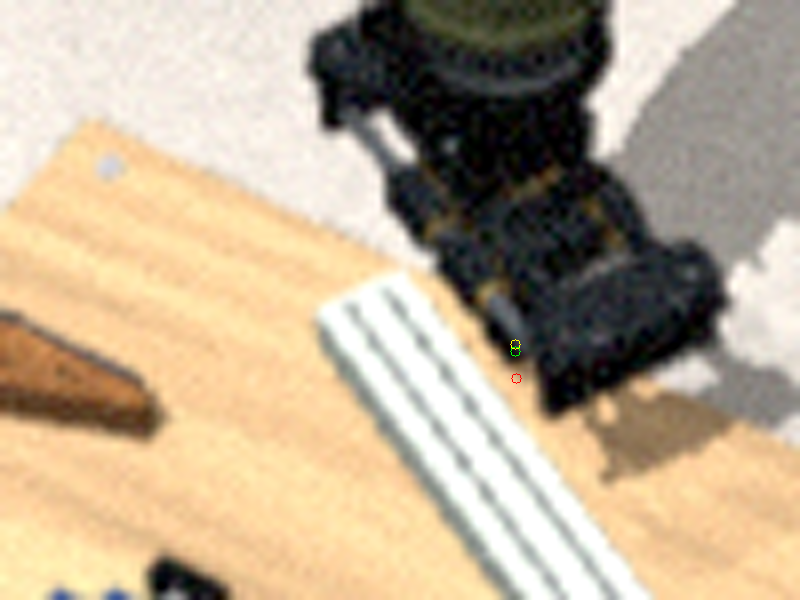

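Emit:
move_arm(
  deltas=[
    {"linear": [0, 0, 0.04], "turn": [0, 0, 0], "claw": 1},
    {"linear": [0, 0, 0], "turn": [0, 0, 0], "claw": 1},
  ],
)

```text
time: 8.57
position: [0.4614, -0.0413, 0.0181]
tool_rot: [-0.974, -2.987, -0.0]
ft_force: [-0.0, 0.4, -0.2]
grip_width: 0.004
```

Emit:
move_arm(
  deltas=[
    {"linear": [0, 0, 0.04], "turn": [0, 0, 0], "claw": 1},
    {"linear": [0, 0, 0], "turn": [0, 0, 0], "claw": 1},
  ],
)

```text
time: 8.73
position: [0.4614, -0.0414, 0.0169]
tool_rot: [-0.974, -2.987, 0.0]
ft_force: [0.4, 0.7, -0.0]
grip_width: 0.007
```

Emit:
move_arm(
  deltas=[
    {"linear": [0, 0, 0.04], "turn": [0, 0, 0], "claw": 1},
    {"linear": [0, 0, 0], "turn": [0, 0, 0], "claw": 1},
  ],
)

```text
time: 8.9
position: [0.4614, -0.0414, 0.0157]
tool_rot: [-0.974, -2.987, 0.0]
ft_force: [-0.2, -0.3, 0.3]
grip_width: 0.006
```

Emit:
move_arm(
  deltas=[
    {"linear": [0, 0, 0.04], "turn": [0, 0, 0], "claw": 1},
    {"linear": [0, 0, 0], "turn": [0, 0, 0], "claw": 1},
  ],
)

```text
time: 9.07
position: [0.4614, -0.0414, 0.0145]
tool_rot: [-0.973, -2.987, 0.0]
ft_force: [-0.1, -0.3, -0.0]
grip_width: 0.004
```

Emit:
move_arm(
  deltas=[
    {"linear": [0, 0, 0.04], "turn": [0, 0, 0], "claw": 1},
    {"linear": [0, 0, 0], "turn": [0, 0, 0], "claw": 1},
  ],
)

```text
time: 9.23
position: [0.4616, -0.0414, 0.0134]
tool_rot: [0.974, 2.987, 0.0]
ft_force: [-0.9, 0.3, 1.0]
grip_width: 0.01
```

Emit:
move_arm(
  deltas=[
    {"linear": [0, 0, 0.04], "turn": [0, 0, 0], "claw": 1},
    {"linear": [0, 0, 0], "turn": [0, 0, 0], "claw": 1},
  ],
)

```text
time: 9.4
position: [0.4616, -0.0414, 0.0133]
tool_rot: [-0.974, -2.986, -0.001]
ft_force: [-4.5, 0.3, 10.7]
grip_width: 0.003
```

Contact: the board (z 15 mm) is touched at a reported TCP z of 0.0134, so the tips are about 24 mm higher than nominal. Stiffness is about 9 N/mm. Before going on I'll check from the image whether the body is also higher.

Emit:
move_arm(
  deltas=[
    {"linear": [0.1, 0, -0.27], "turn": [0, 0, 0], "claw": 1},
    {"linear": [0, 0, 0], "turn": [0, 0, 0], "claw": 1},
  ],
)

```text
time: 9.57
position: [0.4596, -0.0394, 0.0214]
tool_rot: [0.973, 2.986, 0.001]
ft_force: [0.3, -1.4, -0.7]
grip_width: 0.005
```

Run:
```python
from h import *
from scipy.spatial.transform import Rotation as Ro
rep();d=cams.get_image('scene');s=ctrl.get_state();p=s["position"];M=Ro.from_rotvec(s["tool_rot"]).as_matrix()
print(s["joint_positions"])
im=np.clip(d['image'].astype(float)*2.2,0,255).astype(np.uint8)
x0,y0=215,130
im=cv2.resize(im[y0:y0+100,x0:x0+130,::-1],None,fx=6,fy=6,interpolation=cv2.INTER_CUBIC)
def box(zt,hx,hy,c):
    P=[p+M[:,0]*a*hx+M[:,1]*b*hy for a,b in((-1,-1),(-1,1),(1,1),(1,-1))]
    q=(proj(d,[[v[0],v[1],zt] for v in P])-[x0,y0])*6;cv2.polylines(im,[q.astype(np.int32)],True,c,1)
tip=.015+p[2]-.0134
box(tip,.0095,.015,(0,0,255));box(tip+.070,.0375,.095,(0,255,0));box(p[2]+.048,.0375,.095,(255,0,255))
cv2.imwrite('pics/s5.png',im)
```

```text
t 9.57 jig [-0.1147 -0.0133] z 0.0214 head(-x) rel jig -27.36 F jig [ 0.47 -1.35] fz -0.66 F along -x tool 1.04
r,ang 0.2257 0.696
[-0.41129196  0.1306626   0.46456602  2.13404018 -0.07581148  0.89044256
  1.03839843]
```

View pics/s5.png

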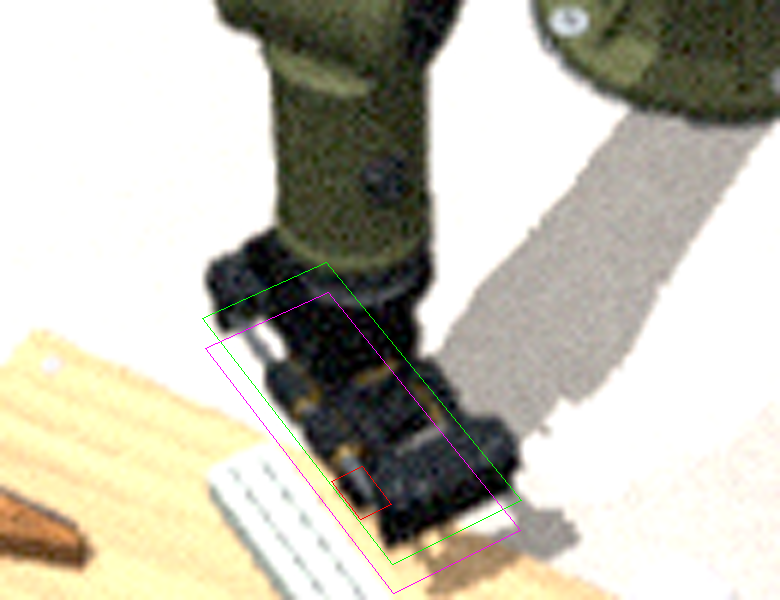

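The green body outline (tips + 70 mm) and the red tip outline both fit the picture. The z reading is simply about 24 mm low, and the xy looks right. I'll redo the approach with true tips at about 23 mm.

Emit:
move_arm(
  deltas=[
    {"linear": [-0.15, 0.1, 0], "turn": [0, 0, 0], "claw": 1},
    {"linear": [-0.15, 0.1, 0], "turn": [0, 0, 0], "claw": 1},
    {"linear": [-0.15, 0.06, 0], "turn": [0, 0, 0], "claw": 1},
    {"linear": [-0.1, 0, 0], "turn": [0, 0, 0], "claw": 1},
    {"linear": [-0.08, -0.01, 0], "turn": [0, 0, -0.16], "claw": 1},
    {"linear": [-0.08, -0.01, 0], "turn": [0, 0, -0.16], "claw": 1},
    {"linear": [-0.08, -0.01, 0], "turn": [0, 0, -0.16], "claw": 1},
    {"linear": [-0.08, -0.01, 0], "turn": [0, 0, -0.16], "claw": 1},
    {"linear": [-0.08, -0.01, 0], "turn": [0, 0, -0.16], "claw": 1},
    {"linear": [-0.08, -0.01, 0], "turn": [0, 0, -0.16], "claw": 1},
    {"linear": [-0.08, -0.01, 0], "turn": [0, 0, -0.16], "claw": 1},
    {"linear": [-0.08, -0.01, 0], "turn": [0, 0, -0.16], "claw": 1},
  ],
)

```text
time: 10.62
position: [0.4917, -0.0561, 0.0203]
tool_rot: [-0.838, -3.028, 0.0]
ft_force: [-1.0, 0.5, -1.0]
grip_width: 0.008
```

```bash
python3 -c "
from h import *
rep();bar('scene');bar('top')"
```

```text
t 10.62 jig [-0.0805 -0.0249] z 0.0203 head(-x) rel jig -22.18 F jig [-1.09  0.34] fz -0.95 F along -x tool -1.14
r,ang 0.2154 0.539
scene size [0.2901 0.0415] a deg 22.48 box jig [[-0.09200000017881393, -0.07900000363588333], [-0.05400000140070915, -0.0949999988079071], [0.05700000002980232, 0.17299999296665192], [0.01899999938905239, 0.1889999955892563]]
top size [0.1324 0.0419] a deg 21.06 box jig [[-0.029999999329447746, 0.06800000369548798], [0.008999999612569809, 0.05299999937415123], [0.05700000002980232, 0.1770000010728836], [0.017999999225139618, 0.19200000166893005]]
```

Emit:
move_arm(
  deltas=[
    {"linear": [-0.124, -0.017, 0], "turn": [0, 0, -0.25], "claw": 1},
    {"linear": [-0.124, -0.017, 0], "turn": [0, 0, -0.25], "claw": 1},
    {"linear": [-0.124, -0.017, 0], "turn": [0, 0, -0.25], "claw": 1},
    {"linear": [-0.124, -0.017, 0], "turn": [0, 0, -0.25], "claw": 1},
    {"linear": [-0.124, -0.017, 0], "turn": [0, 0, -0.25], "claw": 1},
    {"linear": [-0.124, -0.017, 0], "turn": [0, 0, -0.25], "claw": 1},
    {"linear": [-0.124, -0.017, 0], "turn": [0, 0, -0.25], "claw": 1},
    {"linear": [-0.124, -0.017, 0], "turn": [0, 0, -0.25], "claw": 1},
    {"linear": [-0.124, -0.017, 0], "turn": [0, 0, -0.25], "claw": 1},
    {"linear": [-0.124, -0.017, 0], "turn": [0, 0, -0.25], "claw": 1},
    {"linear": [-0.124, -0.017, 0], "turn": [0, 0, -0.25], "claw": 1},
    {"linear": [-0.124, -0.017, 0], "turn": [0, 0, -0.25], "claw": 1},
    {"linear": [-0.124, -0.017, 0], "turn": [0, 0, -0.25], "claw": 1},
    {"linear": [-0.124, -0.017, 0], "turn": [0, 0, -0.25], "claw": 1},
    {"linear": [-0.124, -0.017, 0], "turn": [0, 0, -0.25], "claw": 1},
    {"linear": [-0.08, -0.01, 0], "turn": [0, 0, -0.16], "claw": 1},
  ],
)

```text
time: 12.05
position: [0.5423, -0.0866, 0.0204]
tool_rot: [0.417, 3.113, -0.0]
ft_force: [-2.9, -0.1, 2.2]
grip_width: 0.005
```

```bash
python3 -c "
from h import *
rep();bar('scene')"
```

```text
t 12.05 jig [-0.0258 -0.0474] z 0.0204 head(-x) rel jig -6.52 F jig [-2.82 -0.55] fz 2.23 F along -x tool -2.74
r,ang 0.2148 0.263
scene size [0.2897 0.0414] a deg 6.49 box jig [[-0.02199999988079071, -0.10199999809265137], [0.01899999938905239, -0.10700000077486038], [0.052000001072883606, 0.1809999942779541], [0.010999999940395355, 0.1850000023841858]]
```

Emit:
move_arm(
  deltas=[
    {"linear": [-0.1, -0.015, 0], "turn": [0, 0, -0.2], "claw": 1},
    {"linear": [-0.1, -0.015, 0], "turn": [0, 0, -0.2], "claw": 1},
    {"linear": [-0.1, -0.015, 0], "turn": [0, 0, -0.2], "claw": 1},
    {"linear": [-0.06, -0.01, 0], "turn": [0, 0, -0.12], "claw": 1},
    {"linear": [-0.03, -0.005, 0], "turn": [0, 0, -0.06], "claw": 1},
  ],
)

```text
time: 12.52
position: [0.5529, -0.091, 0.0203]
tool_rot: [0.334, 3.123, -0.0]
ft_force: [-1.9, 0.8, -0.2]
grip_width: 0.008
```

Emit:
move_arm(
  deltas=[
    {"linear": [-0.03, -0.005, 0], "turn": [0, 0, -0.06], "claw": 1},
    {"linear": [-0.02, 0, 0], "turn": [0, 0, -0.04], "claw": 1},
  ],
)

```text
time: 12.68
position: [0.554, -0.0914, 0.0203]
tool_rot: [0.323, 3.125, -0.0]
ft_force: [-1.5, 0.8, -1.3]
grip_width: 0.011
```

Emit:
move_arm(
  deltas=[
    {"linear": [-0.03, -0.005, 0], "turn": [0, 0, -0.06], "claw": 1},
    {"linear": [-0.02, 0, 0], "turn": [0, 0, -0.04], "claw": 1},
  ],
)

```text
time: 12.85
position: [0.5555, -0.0919, 0.0203]
tool_rot: [0.312, 3.126, -0.0]
ft_force: [-1.6, -0.2, -1.0]
grip_width: 0.005
```

```bash
python3 -c "
from h import *
rep();bar('scene')"
```

```text
t 12.85 jig [-0.012  -0.0506] z 0.0203 head(-x) rel jig -2.66 F jig [-1.51 -0.47] fz -0.96 F along -x tool -1.49
r,ang 0.2148 0.197
scene size [0.29   0.0414] a deg 2.51 box jig [[-0.004000000189989805, -0.10599999874830246], [0.03799999877810478, -0.1080000028014183], [0.05000000074505806, 0.18199999630451202], [0.008999999612569809, 0.18400000035762787]]
```

Emit:
move_arm(
  deltas=[
    {"linear": [-0.02, -0.002, 0], "turn": [0, 0, -0.04], "claw": 1},
    {"linear": [-0.02, -0.002, 0], "turn": [0, 0, -0.04], "claw": 1},
  ],
)

```text
time: 13.07
position: [0.5565, -0.0922, 0.0204]
tool_rot: [0.304, 3.127, 0.0]
ft_force: [-0.8, -0.2, -0.9]
grip_width: 0.007
```

Emit:
move_arm(
  deltas=[
    {"linear": [-0.02, -0.002, 0], "turn": [0, 0, -0.04], "claw": 1},
    {"linear": [-0.02, -0.002, 0], "turn": [0, 0, -0.04], "claw": 1},
  ],
)

```text
time: 13.23
position: [0.5577, -0.0925, 0.0204]
tool_rot: [0.295, 3.128, 0.0]
ft_force: [-1.8, -0.9, 0.1]
grip_width: 0.008
```

Emit:
move_arm(
  deltas=[
    {"linear": [-0.02, -0.002, 0], "turn": [0, 0, -0.04], "claw": 1},
    {"linear": [-0.01, -0.002, 0], "turn": [0, 0, -0.02], "claw": 1},
  ],
)

```text
time: 13.4
position: [0.5586, -0.0928, 0.0203]
tool_rot: [0.288, 3.128, -0.0]
ft_force: [-1.3, -0.6, -0.8]
grip_width: 0.004
```

Emit:
move_arm(
  deltas=[
    {"linear": [-0.02, -0.002, 0], "turn": [0, 0, -0.04], "claw": 1},
    {"linear": [-0.01, -0.002, 0], "turn": [0, 0, -0.02], "claw": 1},
  ],
)

```text
time: 13.57
position: [0.5595, -0.0931, 0.0204]
tool_rot: [0.282, 3.129, 0.0]
ft_force: [-1.3, -0.4, 0.2]
grip_width: 0.004
```

Emit:
move_arm(
  deltas=[
    {"linear": [-0.02, -0.002, 0], "turn": [0, 0, -0.04], "claw": 1},
    {"linear": [-0.01, -0.002, 0], "turn": [0, 0, -0.02], "claw": 1},
  ],
)

```text
time: 13.73
position: [0.5604, -0.0934, 0.0204]
tool_rot: [0.275, 3.129, 0.0]
ft_force: [-0.8, -0.0, -1.2]
grip_width: 0.005
```

Emit:
move_arm(
  deltas=[
    {"linear": [-0.02, -0.002, 0], "turn": [0, 0, -0.04], "claw": 1},
    {"linear": [-0.01, -0.002, 0], "turn": [0, 0, -0.02], "claw": 1},
  ],
)

```text
time: 13.9
position: [0.5613, -0.0936, 0.0204]
tool_rot: [0.269, 3.13, 0.0]
ft_force: [-2.4, -0.4, -0.4]
grip_width: 0.005
```

Emit:
move_arm(
  deltas=[
    {"linear": [-0.02, -0.002, 0], "turn": [0, 0, -0.04], "claw": 1},
    {"linear": [0, 0, 0], "turn": [0, 0, 0], "claw": 1},
  ],
)

```text
time: 14.07
position: [0.5619, -0.0938, 0.0204]
tool_rot: [0.264, 3.13, 0.0]
ft_force: [-1.5, 0.1, -0.2]
grip_width: 0.002
```

Emit:
move_arm(
  deltas=[
    {"linear": [-0.02, -0.002, 0], "turn": [0, 0, -0.04], "claw": 1},
    {"linear": [-0.01, 0, 0], "turn": [0, 0, -0.02], "claw": 1},
  ],
)

```text
time: 14.23
position: [0.5627, -0.094, 0.0204]
tool_rot: [0.258, 3.131, 0.0]
ft_force: [-2.1, 0.3, -0.3]
grip_width: 0.006
```

Emit:
move_arm(
  deltas=[
    {"linear": [-0.02, -0.002, 0], "turn": [0, 0, -0.04], "claw": 1},
    {"linear": [-0.01, 0, 0], "turn": [0, 0, -0.02], "claw": 1},
  ],
)

```text
time: 14.4
position: [0.5636, -0.0943, 0.0204]
tool_rot: [0.251, 3.131, -0.0]
ft_force: [-2.5, -0.1, 0.1]
grip_width: 0.005
```

Emit:
move_arm(
  deltas=[
    {"linear": [-0.02, -0.002, 0], "turn": [0, 0, -0.04], "claw": 1},
    {"linear": [-0.01, 0, 0], "turn": [0, 0, -0.02], "claw": 1},
  ],
)

```text
time: 14.57
position: [0.5644, -0.0945, 0.0204]
tool_rot: [0.245, 3.132, -0.0]
ft_force: [-1.9, 0.5, -0.0]
grip_width: 0.009
```

```bash
python3 -c "
from h import *
rep();bar('scene')"
```

```text
t 14.57 jig [-0.0027 -0.0518] z 0.0204 head(-x) rel jig -0.19 F jig [-1.94  0.24] fz -0.05 F along -x tool -1.94
r,ang 0.2143 0.153
scene size [0.2898 0.041 ] a deg 0.17 box jig [[0.00800000037997961, -0.10599999874830246], [0.04899999871850014, -0.10700000077486038], [0.05000000074505806, 0.18299999833106995], [0.008999999612569809, 0.18299999833106995]]
```

Emit:
move_arm(
  deltas=[
    {"linear": [-0.02, -0.002, 0], "turn": [0, 0, -0.04], "claw": 1},
    {"linear": [-0.01, 0, 0], "turn": [0, 0, -0.02], "claw": 1},
  ],
)

```text
time: 14.78
position: [0.5653, -0.0947, 0.0204]
tool_rot: [0.238, 3.132, -0.0]
ft_force: [-2.4, -0.4, 0.1]
grip_width: 0.004
```

Emit:
move_arm(
  deltas=[
    {"linear": [-0.02, -0.002, 0], "turn": [0, 0, -0.04], "claw": 1},
    {"linear": [-0.01, 0, 0], "turn": [0, 0, -0.02], "claw": 1},
  ],
)

```text
time: 14.95
position: [0.5662, -0.0948, 0.0204]
tool_rot: [0.232, 3.133, -0.0]
ft_force: [-1.3, -1.1, -0.1]
grip_width: 0.005
```

Emit:
move_arm(
  deltas=[
    {"linear": [-0.02, -0.002, 0], "turn": [0, 0, -0.04], "claw": 1},
    {"linear": [-0.01, 0, 0], "turn": [0, 0, -0.02], "claw": 1},
  ],
)

```text
time: 15.12
position: [0.5666, -0.095, 0.0204]
tool_rot: [-0.225, -3.133, -0.0]
ft_force: [-4.5, -0.0, 2.8]
grip_width: 0.003
```

Emit:
move_arm(
  deltas=[
    {"linear": [-0.013, 0, 0], "turn": [0, 0, 0], "claw": 1},
    {"linear": [0, 0, 0], "turn": [0, 0, 0], "claw": 1},
  ],
)

```text
time: 15.28
position: [0.5666, -0.095, 0.0204]
tool_rot: [-0.225, -3.132, -0.0]
ft_force: [-5.3, -0.7, 4.1]
grip_width: 0.005
```

```bash
python3 -c "
from h import *
rep()"
```

```text
t 15.28 jig [-0.0005 -0.0519] z 0.0204 head(-x) rel jig 0.52 F jig [-5.16 -1.51] fz 4.08 F along -x tool -5.18
r,ang 0.2141 0.143
```

Emit:
move_arm(
  deltas=[
    {"linear": [-0.015, 0, 0], "turn": [0, 0, 0], "claw": 1},
    {"linear": [0, 0, 0], "turn": [0, 0, 0], "claw": 1},
  ],
)

```text
time: 15.45
position: [0.5666, -0.095, 0.0204]
tool_rot: [-0.225, -3.131, -0.001]
ft_force: [-6.3, -0.2, 4.8]
grip_width: 0.003
```

Emit:
move_arm(
  deltas=[
    {"linear": [-0.01, 0, 0], "turn": [0, 0, 0], "claw": 1},
    {"linear": [0, 0, 0], "turn": [0, 0, 0], "claw": 1},
  ],
)

```text
time: 15.62
position: [0.5666, -0.095, 0.0204]
tool_rot: [-0.225, -3.13, -0.001]
ft_force: [-6.9, 0.4, 5.6]
grip_width: 0.005
```

Emit:
move_arm(
  deltas=[
    {"linear": [-0.02, 0, 0], "turn": [0, 0, 0], "claw": 1},
    {"linear": [-0.015, 0, 0], "turn": [0, 0, 0], "claw": 1},
    {"linear": [0, 0, 0], "turn": [0, 0, 0], "claw": 1},
  ],
)

```text
time: 15.87
position: [0.5666, -0.0949, 0.0203]
tool_rot: [-0.225, -3.128, -0.001]
ft_force: [-10.0, 0.7, 7.6]
grip_width: 0.005
```

Emit:
move_arm(
  deltas=[
    {"linear": [0, 0, 0], "turn": [0, 0, 0], "claw": 1},
    {"linear": [0, 0, 0], "turn": [0, 0, 0], "claw": 1},
    {"linear": [0, 0, 0], "turn": [0, 0, 0], "claw": 1},
  ],
)

```text
time: 16.12
position: [0.5666, -0.0949, 0.0203]
tool_rot: [-0.225, -3.128, -0.002]
ft_force: [-9.9, 1.2, 6.7]
grip_width: 0.006
```

About 10 N push, which is roughly 8 N on the pad after friction. Hold.

Emit:
move_arm(
  deltas=[
    {"linear": [0, 0, 0], "turn": [0, 0, 0], "claw": 1},
    {"linear": [0, 0, 0], "turn": [0, 0, 0], "claw": 1},
    {"linear": [0, 0, 0], "turn": [0, 0, 0], "claw": 1},
    {"linear": [0, 0, 0], "turn": [0, 0, 0], "claw": 1},
    {"linear": [0, 0, 0], "turn": [0, 0, 0], "claw": 1},
    {"linear": [0, 0, 0], "turn": [0, 0, 0], "claw": 1},
    {"linear": [0, 0, 0], "turn": [0, 0, 0], "claw": 1},
    {"linear": [0, 0, 0], "turn": [0, 0, 0], "claw": 1},
    {"linear": [0, 0, 0], "turn": [0, 0, 0], "claw": 1},
    {"linear": [0, 0, 0], "turn": [0, 0, 0], "claw": 1},
    {"linear": [0, 0, 0], "turn": [0, 0, 0], "claw": 1},
    {"linear": [0, 0, 0], "turn": [0, 0, 0], "claw": 1},
    {"linear": [0, 0, 0], "turn": [0, 0, 0], "claw": 1},
  ],
)

```text
time: 17.2
position: [0.5666, -0.095, 0.0203]
tool_rot: [-0.225, -3.128, -0.001]
ft_force: [-9.1, 1.3, 7.4]
grip_width: 0.003
```

```bash
python3 -c "
from h import *
rep();bar('scene')"
```

```text
t 17.2 jig [-0.0005 -0.0519] z 0.0203 head(-x) rel jig 0.51 F jig [-9.2  -0.11] fz 7.38 F along -x tool -9.24
r,ang 0.2141 0.143
scene size [0.0414 0.2895] a deg -0.37 box jig [[0.00800000037997961, 0.18299999833106995], [0.009999999776482582, -0.10599999874830246], [0.050999999046325684, -0.10599999874830246], [0.04899999871850014, 0.18400000035762787]]
```

Held for over 1 s at 9–10 N. Next: retreat, lift, and go round to behind the wedge peg.

Emit:
move_arm(
  deltas=[
    {"linear": [0.08, 0, 0], "turn": [0, 0, 0], "claw": 1},
    {"linear": [0.2, 0, 0], "turn": [0, 0, 0], "claw": 1},
    {"linear": [0.4, 0, 0], "turn": [0, 0, 0], "claw": 1},
    {"linear": [0.4, 0, 0], "turn": [0, 0, 0], "claw": 1},
    {"linear": [0, 0, -0.8], "turn": [0, 0, 0], "claw": 1},
    {"linear": [0, 0, -0.9], "turn": [0, 0, 0], "claw": 1},
    {"linear": [0, 0, -0.9], "turn": [0, 0, 0], "claw": 1},
    {"linear": [0, 0, -0.9], "turn": [0, 0, 0], "claw": 1},
    {"linear": [-0.16, -0.94, 0], "turn": [0, 0, 0], "claw": 1},
    {"linear": [-0.16, -0.94, 0], "turn": [0, 0, 0], "claw": 1},
    {"linear": [-0.16, -0.94, 0], "turn": [0, 0, 0], "claw": 1},
    {"linear": [-0.16, -0.94, 0], "turn": [0, 0, 0], "claw": 1},
    {"linear": [-0.16, -0.94, 0], "turn": [0, 0, 0], "claw": 1},
    {"linear": [-0.16, -0.94, 0], "turn": [0, 0, 0], "claw": 1},
    {"linear": [-0.16, -0.94, 0], "turn": [0, 0, 0], "claw": 1},
    {"linear": [0, 0, 0], "turn": [0, 0, 0], "claw": 1},
  ],
)

```text
time: 18.58
position: [0.5411, -0.2986, 0.1261]
tool_rot: [0.237, 3.13, -0.01]
ft_force: [-0.5, -0.4, -0.8]
grip_width: 0.008
```

```bash
python3 -c "
from h import *
rep();d=bar('scene');p=ctrl.get_state()['position'];x0,y0=150,150
im=cv2.resize(np.clip(d['image'][y0:y0+100,x0:x0+130,::-1]*1.9,0,255).astype(np.uint8),None,fx=6,fy=6,interpolation=cv2.INTER_CUBIC)
for y in(-.1944,-.2024,-.2104):
  q=(proj(d,[[*j2w((.005,y)),.081]])[0]-[x0,y0])*6;cv2.circle(im,(int(q[0]),int(q[1])),4,(0,0,255),1)
cv2.imwrite('pics/s6.png',im)"
```

```text
t 18.58 jig [ 0.0052 -0.2571] z 0.1261 head(-x) rel jig 0.09 F jig [-0.44 -0.48] fz -0.81 F along -x tool -0.44
r,ang 0.4178 0.059
scene size [0.0415 0.2895] a deg -0.37 box jig [[0.00800000037997961, 0.18299999833106995], [0.009999999776482582, -0.10599999874830246], [0.050999999046325684, -0.10599999874830246], [0.04899999871850014, 0.18400000035762787]]
```

View pics/s6.png

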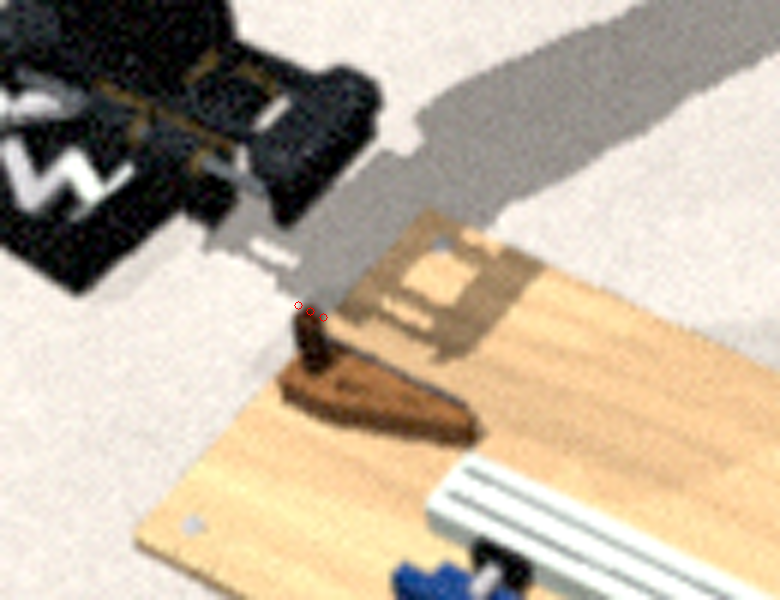

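The peg top is at (310,312), where it was computed to be, and the bar has stayed home at -0.37°. I'll descend behind the peg.

Emit:
move_arm(
  deltas=[
    {"linear": [0, 0, 0.9], "turn": [0, 0, 0], "claw": 1},
    {"linear": [0, 0, 0.9], "turn": [0, 0, 0], "claw": 1},
    {"linear": [0, 0, 0.6], "turn": [0, 0, 0], "claw": 1},
    {"linear": [0, 0, 0.3], "turn": [0, 0, 0], "claw": 1},
    {"linear": [0, 0.3, 0], "turn": [0, 0, 0], "claw": 1},
    {"linear": [0, 0.3, 0], "turn": [0, 0, 0], "claw": 1},
    {"linear": [0, 0.1, 0], "turn": [0, 0, 0], "claw": 1},
    {"linear": [0, 0.1, 0], "turn": [0, 0, 0], "claw": 1},
    {"linear": [0, 0, 0], "turn": [0, 0, 0], "claw": 1},
  ],
)

```text
time: 19.38
position: [0.5469, -0.2664, 0.0458]
tool_rot: [0.223, 3.131, -0.0]
ft_force: [-0.2, 0.0, -0.6]
grip_width: 0.001
```

```bash
python3 -c "
from h import *
rep()"
```

```text
t 19.38 jig [ 0.0061 -0.2243] z 0.0458 head(-x) rel jig 0.61 F jig [-0.18 -0.01] fz -0.55 F along -x tool -0.18
r,ang 0.3851 0.062
```

Emit:
move_arm(
  deltas=[
    {"linear": [0, 0.08, 0], "turn": [0, 0, 0], "claw": 1},
    {"linear": [0, 0.08, 0], "turn": [0, 0, 0], "claw": 1},
    {"linear": [0, 0.08, 0], "turn": [0, 0, 0], "claw": 1},
    {"linear": [0, 0.08, 0], "turn": [0, 0, 0], "claw": 1},
    {"linear": [0, 0.08, 0], "turn": [0, 0, 0], "claw": 1},
    {"linear": [0, 0, 0], "turn": [0, 0, 0], "claw": 1},
  ],
)

```text
time: 19.88
position: [0.5474, -0.2546, 0.0444]
tool_rot: [0.225, 3.133, 0.001]
ft_force: [-0.1, -1.3, 1.0]
grip_width: 0.006
```

```bash
cat >> h.py <<'E'
def peg():
    d=cams.get_image('scene');im=d["image"]
    hsv=cv2.cvtColor(im,cv2.COLOR_RGB2HSV)
    # wedge nose: max jig y of saturated brown pixels on wedge-top plane
    poly=proj(d,[[*j2w(p),.039] for p in((-.015,-.24),(.03,-.24),(.012,-.03),(-.015,-.03))]).astype(np.int32)
    h=np.zeros(im.shape[:2],np.uint8);cv2.fillPoly(h,[poly],255)
    m=cv2.inRange(hsv,(3,110,30),(18,255,140))&h
    ys,xs=np.nonzero(m);W=np.array([w2j(q) for q in ray(d,np.c_[xs,ys],.039)]);print("wedge px",len(xs),"y range",np.percentile(W[:,1],[1,50,99]).round(4))
E
python3 -c "
from h import *
rep();peg()"
```

```text
t 19.88 jig [ 0.0048 -0.2126] z 0.0444 head(-x) rel jig 0.55 F jig [ 0.09 -1.26] fz 1.05 F along -x tool 0.08
r,ang 0.3735 0.067
wedge px 252 y range [-0.2095 -0.154  -0.1007]
```

Emit:
move_arm(
  deltas=[
    {"linear": [0, 0.06, 0], "turn": [0, 0, 0], "claw": 1},
    {"linear": [0, 0.06, 0], "turn": [0, 0, 0], "claw": 1},
    {"linear": [0, 0.06, 0], "turn": [0, 0, 0], "claw": 1},
    {"linear": [0, 0.06, 0], "turn": [0, 0, 0], "claw": 1},
    {"linear": [0, 0.06, 0], "turn": [0, 0, 0], "claw": 1},
    {"linear": [0, 0.06, 0], "turn": [0, 0, 0], "claw": 1},
    {"linear": [0, 0.06, 0], "turn": [0, 0, 0], "claw": 1},
    {"linear": [0, 0.06, 0], "turn": [0, 0, 0], "claw": 1},
  ],
)

```text
time: 20.6
position: [0.5493, -0.2407, 0.0443]
tool_rot: [-0.225, -3.133, -0.0]
ft_force: [0.0, -2.4, 1.1]
grip_width: 0.006
```

Emit:
move_arm(
  deltas=[
    {"linear": [0, 0.05, 0], "turn": [0, 0, 0], "claw": 1},
    {"linear": [0, 0.05, 0], "turn": [0, 0, 0], "claw": 1},
  ],
)

```text
time: 20.77
position: [0.5497, -0.2377, 0.0443]
tool_rot: [-0.225, -3.133, -0.0]
ft_force: [0.6, -1.2, 0.6]
grip_width: 0.008
```

Emit:
move_arm(
  deltas=[
    {"linear": [0, 0.04, 0], "turn": [0, 0, 0], "claw": 1},
    {"linear": [0, 0.04, 0], "turn": [0, 0, 0], "claw": 1},
  ],
)

```text
time: 20.93
position: [0.5501, -0.2354, 0.0443]
tool_rot: [0.225, 3.133, 0.0]
ft_force: [1.0, -1.6, -0.1]
grip_width: 0.004
```

```bash
python3 -c "
from h import *
rep();peg()"
```

```text
t 20.93 jig [ 0.0046 -0.1933] z 0.0443 head(-x) rel jig 0.52 F jig [ 1.25 -1.43] fz -0.15 F along -x tool 1.24
r,ang 0.3542 0.072
wedge px 230 y range [-0.1882 -0.1365 -0.0791]
```

Emit:
move_arm(
  deltas=[
    {"linear": [0, 0.04, 0], "turn": [0, 0, 0], "claw": 1},
    {"linear": [0, 0.04, 0], "turn": [0, 0, 0], "claw": 1},
  ],
)

```text
time: 21.15
position: [0.5504, -0.2332, 0.0443]
tool_rot: [0.226, 3.133, -0.0]
ft_force: [0.9, -1.8, -0.5]
grip_width: 0.007
```

Emit:
move_arm(
  deltas=[
    {"linear": [0, 0.04, 0], "turn": [0, 0, 0], "claw": 1},
    {"linear": [0, 0.03, 0], "turn": [0, 0, 0], "claw": 1},
  ],
)

```text
time: 21.32
position: [0.5508, -0.231, 0.0443]
tool_rot: [0.225, 3.133, 0.0]
ft_force: [0.8, -1.9, -0.1]
grip_width: 0.004
```

Emit:
move_arm(
  deltas=[
    {"linear": [0, 0.03, 0], "turn": [0, 0, 0], "claw": 1},
    {"linear": [0, 0.03, 0], "turn": [0, 0, 0], "claw": 1},
  ],
)

```text
time: 21.48
position: [0.551, -0.2293, 0.0443]
tool_rot: [0.225, 3.133, 0.0]
ft_force: [-0.1, -1.1, -0.0]
grip_width: 0.008
```

Emit:
move_arm(
  deltas=[
    {"linear": [0, 0.03, 0], "turn": [0, 0, 0], "claw": 1},
    {"linear": [0, 0.03, 0], "turn": [0, 0, 0], "claw": 1},
  ],
)

```text
time: 21.65
position: [0.5512, -0.2275, 0.0443]
tool_rot: [0.225, 3.133, 0.0]
ft_force: [0.2, -1.2, 0.4]
grip_width: 0.007
```

Emit:
move_arm(
  deltas=[
    {"linear": [0, 0.03, 0], "turn": [0, 0, 0], "claw": 1},
    {"linear": [0, 0.03, 0], "turn": [0, 0, 0], "claw": 1},
  ],
)

```text
time: 21.82
position: [0.5515, -0.2257, 0.0444]
tool_rot: [0.225, 3.133, 0.0]
ft_force: [1.3, -1.6, -0.8]
grip_width: 0.005
```

Emit:
move_arm(
  deltas=[
    {"linear": [0, 0.03, 0], "turn": [0, 0, 0], "claw": 1},
    {"linear": [0, 0.02, 0], "turn": [0, 0, 0], "claw": 1},
  ],
)

```text
time: 21.98
position: [0.5518, -0.2241, 0.0444]
tool_rot: [0.225, 3.133, 0.0]
ft_force: [0.5, -0.9, -0.4]
grip_width: 0.005
```

Emit:
move_arm(
  deltas=[
    {"linear": [0, 0.03, 0], "turn": [0, 0, 0], "claw": 1},
    {"linear": [0, 0.02, 0], "turn": [0, 0, 0], "claw": 1},
  ],
)

```text
time: 22.15
position: [0.552, -0.2227, 0.0444]
tool_rot: [0.225, 3.133, 0.0]
ft_force: [0.4, -2.0, 0.1]
grip_width: 0.0
```

```bash
python3 -c "
from h import *
rep();peg();bar('scene')"
```

```text
t 22.15 jig [ 0.0045 -0.1804] z 0.0444 head(-x) rel jig 0.52 F jig [ 0.67 -1.95] fz 0.05 F along -x tool 0.65
r,ang 0.3414 0.075
wedge px 220 y range [-0.1768 -0.1263 -0.0682]
scene size [0.0415 0.2895] a deg -0.37 box jig [[0.00800000037997961, 0.18299999833106995], [0.009999999776482582, -0.10599999874830246], [0.050999999046325684, -0.10599999874830246], [0.04899999871850014, 0.18400000035762787]]
```

Emit:
move_arm(
  deltas=[
    {"linear": [0, 0.02, 0], "turn": [0, 0, 0], "claw": 1},
    {"linear": [0, 0.02, 0], "turn": [0, 0, 0], "claw": 1},
  ],
)

```text
time: 22.42
position: [0.5521, -0.2217, 0.0444]
tool_rot: [0.226, 3.133, -0.0]
ft_force: [0.4, -2.4, 0.4]
grip_width: 0.002
```

Emit:
move_arm(
  deltas=[
    {"linear": [0, 0.02, 0], "turn": [0, 0, 0], "claw": 1},
    {"linear": [0, 0.02, 0], "turn": [0, 0, 0], "claw": 1},
  ],
)

```text
time: 22.58
position: [0.5522, -0.2209, 0.0444]
tool_rot: [0.226, 3.133, -0.001]
ft_force: [0.9, -3.9, -0.6]
grip_width: 0.006
```

Emit:
move_arm(
  deltas=[
    {"linear": [0, 0.02, 0], "turn": [0, 0, 0], "claw": 1},
    {"linear": [0, 0.02, 0], "turn": [0, 0, 0], "claw": 1},
  ],
)

```text
time: 22.75
position: [0.5523, -0.2204, 0.0444]
tool_rot: [0.226, 3.133, -0.002]
ft_force: [0.0, -4.1, -1.4]
grip_width: 0.005
```

Emit:
move_arm(
  deltas=[
    {"linear": [0, 0.02, 0], "turn": [0, 0, 0], "claw": 1},
    {"linear": [0, 0.02, 0], "turn": [0, 0, 0], "claw": 1},
  ],
)

```text
time: 22.92
position: [0.5523, -0.22, 0.0445]
tool_rot: [0.227, 3.133, -0.004]
ft_force: [0.4, -7.2, -0.5]
grip_width: 0.004
```

It's tightening. Smaller steps now, towards about 9.5 N.

Emit:
move_arm(
  deltas=[
    {"linear": [0, 0.015, 0], "turn": [0, 0, 0], "claw": 1},
    {"linear": [0, 0, 0], "turn": [0, 0, 0], "claw": 1},
  ],
)

```text
time: 23.08
position: [0.5523, -0.2199, 0.0445]
tool_rot: [0.228, 3.133, -0.004]
ft_force: [0.6, -6.3, -1.6]
grip_width: 0.005
```

Emit:
move_arm(
  deltas=[
    {"linear": [0, 0.015, 0], "turn": [0, 0, 0], "claw": 1},
    {"linear": [0, 0, 0], "turn": [0, 0, 0], "claw": 1},
  ],
)

```text
time: 23.25
position: [0.5523, -0.2198, 0.0445]
tool_rot: [0.228, 3.133, -0.005]
ft_force: [0.9, -7.7, -0.8]
grip_width: 0.008
```

Emit:
move_arm(
  deltas=[
    {"linear": [0, 0.02, 0], "turn": [0, 0, 0], "claw": 1},
    {"linear": [0, 0, 0], "turn": [0, 0, 0], "claw": 1},
  ],
)

```text
time: 23.42
position: [0.5523, -0.2196, 0.0445]
tool_rot: [0.228, 3.133, -0.006]
ft_force: [0.5, -8.2, -1.3]
grip_width: 0.007
```

Emit:
move_arm(
  deltas=[
    {"linear": [0, 0.01, 0], "turn": [0, 0, 0], "claw": 1},
    {"linear": [0, 0, 0], "turn": [0, 0, 0], "claw": 1},
    {"linear": [0, 0, 0], "turn": [0, 0, 0], "claw": 1},
  ],
)

```text
time: 23.67
position: [0.5524, -0.2196, 0.0445]
tool_rot: [0.229, 3.132, -0.006]
ft_force: [1.7, -8.1, -1.3]
grip_width: 0.003
```

```bash
python3 -c "
from h import *
rep();peg();bar('scene')"
```

```text
t 23.67 jig [ 0.0044 -0.1773] z 0.0445 head(-x) rel jig 0.4 F jig [ 2.89 -7.72] fz -1.26 F along -x tool 2.83
r,ang 0.3383 0.076
wedge px 216 y range [-0.1877 -0.1236 -0.0641]
scene size [0.0416 0.2895] a deg -0.37 box jig [[0.00800000037997961, 0.18299999833106995], [0.009999999776482582, -0.10599999874830246], [0.050999999046325684, -0.10599999874830246], [0.04899999871850014, 0.18400000035762787]]
```

Emit:
move_arm(
  deltas=[
    {"linear": [0, 0.015, 0], "turn": [0, 0, 0], "claw": 1},
    {"linear": [0, 0.01, 0], "turn": [0, 0, 0], "claw": 1},
    {"linear": [0, 0, 0], "turn": [0, 0, 0], "claw": 1},
    {"linear": [0, 0, 0], "turn": [0, 0, 0], "claw": 1},
  ],
)

```text
time: 24.1
position: [0.5524, -0.2195, 0.0445]
tool_rot: [0.229, 3.132, -0.007]
ft_force: [1.5, -10.4, -2.4]
grip_width: 0.005
```

Emit:
move_arm(
  deltas=[
    {"linear": [0, 0, 0], "turn": [0, 0, 0], "claw": 1},
  ],
)

```text
time: 24.18
position: [0.5523, -0.2195, 0.0445]
tool_rot: [0.229, 3.132, -0.007]
ft_force: [1.0, -9.6, -1.2]
grip_width: 0.003
```

About 10 N on the peg, so it's clamped. I'll back off along -y and lift clear.

Emit:
move_arm(
  deltas=[
    {"linear": [0, -0.08, 0], "turn": [0, 0, 0], "claw": 1},
    {"linear": [0, -0.15, 0], "turn": [0, 0, 0], "claw": 1},
    {"linear": [0, -0.4, 0], "turn": [0, 0, 0], "claw": 1},
    {"linear": [0, -0.6, 0], "turn": [0, 0, 0], "claw": 1},
    {"linear": [0, 0, -0.8], "turn": [0, 0, 0], "claw": 1},
    {"linear": [0, 0, -1], "turn": [0, 0, 0], "claw": 1},
    {"linear": [0, 0, -1], "turn": [0, 0, 0], "claw": 1},
    {"linear": [0, 0, -1], "turn": [0, 0, 0], "claw": 1},
    {"linear": [0, 0, 0], "turn": [0, 0, 0], "claw": 1},
    {"linear": [0, 0, 0], "turn": [0, 0, 0], "claw": 1},
  ],
)

```text
time: 25.02
position: [0.5487, -0.2523, 0.1603]
tool_rot: [0.224, 3.13, 0.001]
ft_force: [0.3, 0.3, -0.6]
grip_width: 0.006
```

```bash
python3 -c "
from h import *
rep();peg();d=bar('scene');x0,y0=130,120
cv2.imwrite('pics/s7.png',cv2.resize(np.clip(d['image'][y0:y0+190,x0:x0+250,::-1]*1.9,0,255).astype(np.uint8),None,fx=3,fy=3,interpolation=cv2.INTER_CUBIC))"
```

```text
t 25.02 jig [ 0.0058 -0.2102] z 0.1603 head(-x) rel jig 0.55 F jig [0.29 0.36] fz -0.6 F along -x tool 0.29
r,ang 0.371 0.065
wedge px 220 y range [-0.181  -0.1263 -0.0655]
scene size [0.0416 0.2895] a deg -0.37 box jig [[0.00800000037997961, 0.18299999833106995], [0.009999999776482582, -0.10599999874830246], [0.050999999046325684, -0.10599999874830246], [0.04899999871850014, 0.18400000035762787]]
```

View pics/s7.png

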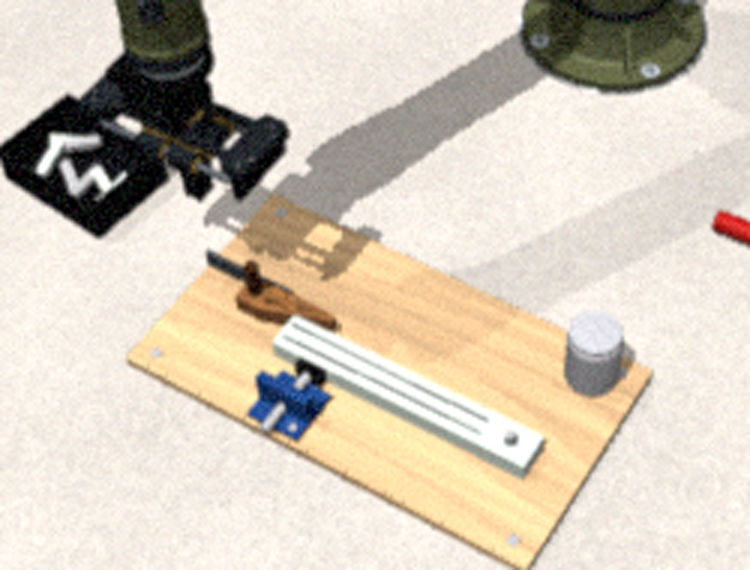

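The picture shows the bar flat on its pin (510,438) and against the pad (312,372). The wedge is lodged behind its free end (nose at 335,325), the gripper is clear, and the tin and tray are in place. Handing in.

```bash
python3 -c "
from bench import ctrl
print(ctrl.close_job())"
```

```text
the job is handed in; nothing more can be done
None
```

The job is handed in at about 25 s: the profile is clamped against the pad by the wedge, and the robot is clear of everything.

- **Pressing:** I pushed the free end round to the pad, found by touch at about -0.4° from home. I held it there for over 1 s at a wrist push of 9–10 N. Sliding friction was about 2 N, so I estimate about 8 N on the pad; I couldn't measure the pad force directly.
- **Clamping:** I pushed the wedge peg until it was tight, at about 0.053 m travel with a final push of about 10 N, then backed off and lifted away. The force on the stop from the wedge was not measured either.
- **Last checks:** After I let go, the bar's angle was unchanged at -0.37° and the wedge showed no springback beyond about 2 mm of image noise. The bar looked flat on its pin, and wrist force was back to zero. By eye, the tin and tray had not moved. I didn't compare the tools' positions with the start; the arm stayed well clear of them.

**What went wrong:** My first sweep passed over the bar without moving it, because the reported TCP height is about 24 mm too low. I found that by touching the board lightly with the fingertips, with about 11 N, and then used the corrected height. While I pressed the bar, the wrist also read about 7 N of upward force on the tool.

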